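Make up two takeaway orders

TASK

Make up two takeaway orders from the things standing on the counter. In the three-place carrier stand the soup tub in the middle place, with the tall can at one end and the dip pot at the other; in the two-place carrier stand the short can in one place and the carton in the other (which end is which does not matter). Each thing ends upright on the floor of its own compartment; set them down rather than dropping them, tip nothing over, and leave the bottle, the napkin box and the stack of boxes where they are.

Things in the scene. Friction and masses are not known exactly. Their poses are not given: they have to be found in the camera images.
- carrier3: moulded brown card carrier with three square-ish compartments in one row, 98 x 274 x 18 mm, walls and dividers 4 mm thick and 18 mm high, floor 4 mm thick, fixed to the counter. Origin at the centre of its underside on the counter; its y axis runs along the row, x across it, z up. Compartments are 86 mm (along y) by 90 mm (along x) inside, their centres at x = 0 and y = -90, 0 and +90 mm
- carrier2: moulded brown card carrier with two square-ish compartments in one row, 98 x 184 x 18 mm, walls and dividers 4 mm thick and 18 mm high, floor 4 mm thick, fixed to the counter. Origin at the centre of its underside on the counter; its y axis runs along the row, x across it, z up. Compartments are 86 mm (along y) by 90 mm (along x) inside, their centres at x = 0 and y = -45 and +45 mm
- tall_can: tall slim drink can, bare metal with a grey band, 53 mm diameter, 135 mm high, about 0.24 kg, loose, standing on the counter. Origin at the centre of its underside, z up
- short_can: short drink can, bare metal with a grey band, 53 mm diameter, 88 mm high, about 0.19 kg, loose, standing. Origin at the centre of its underside, z up
- tub: soup tub: upright round white paper body of 62 mm diameter with a grey lid of 64 mm diameter (the top 12 mm), 78 mm high in all, about 0.22 kg, loose, standing. Origin at the centre of its underside, z up
- dip_pot: small round dip pot, black body of 45 mm diameter with a white lid of 46 mm diameter (the top 9 mm), 50 mm high in all, about 0.06 kg, loose, standing. Origin at the centre of its underside, z up
- carton: brown card food carton, a closed box 50 mm (its x) by 66 mm (its y) by 70 mm high with a white paper strip on top, rigid, about 0.14 kg, loose, standing. Origin at the centre of its underside, z up
- bottle: bystander: green glass bottle, 62 mm diameter, 230 mm high, loose, standing at the right. Origin at the centre of its underside. Leave alone
- napkin_box: bystander: steel napkin box, 100 x 130 x 110 mm high, loose, at the left. Origin at the centre of its underside. Leave alone
- box_stack: bystander: stack of white and clear takeaway boxes, 165 x 145 x 104 mm high, loose, at the right. Origin at the centre of its underside. Leave alone
Not all that is in view belongs to the job. What is shaped like the dip_pot but pink is not meant.

How it is judged:
By the outcome, as a careful person would: the job done as asked, in the order asked, and still so for the second after the job is handed in, with the robot touching nothing.
It also fails if it takes over 115 s, if anything falls off the work surface, if the arm or the gripper's body presses on something with over 40 N, if the wrist force passes 120 N, or if a joint passes its speed limit or range.

ROBOT

A 7-joint arm with a two-finger parallel gripper is mounted at the origin on the work surface. World frame = base frame: x ahead of the robot, y to its left, z up, the work surface at z = 0. Lengths are in mm, angles in rad, forces in N, time in s.
With the tool pointing down it reaches from about 400 to 900 mm from the base axis. Payload 5.6 kg.
Tool frame: the origin (TCP) lies on the centre line of the jaws, within the pads' length; the fingertips stand 25 mm ahead of it and the grasp point (between the pads) lies 6 mm ahead of it; z points along the fingers, y is the direction in which the jaws open and shut (so a half turn about z gives the same grasp; the last joint's range is limited). The gripper opens to 92 mm and grips with 3 to 60 N. Pads are 20 mm wide; open, the fingers measure 128 mm over their backs; the gripper's body (75 mm by 189 mm) begins 69 mm behind the grasp point.
Start: joints at [-1.359, 0.468, -0.012, 1.603, 0.006, 1.071, -0.056], TCP at [163.874, 629.01, 239.592] pointing down, gripper open.
Joint ranges: [-2.53, 2.53], [-0.31, 2.02], [-1.57, 1.55], [0.28, 2.44], [-1.29, 4.43], [0.15, 1.84], [-2.92, 2.92]. Speed limits (rad/s): [2.57, 2.57, 3.14, 3.14, 3.14, 3.14, 3.14].

INTERFACE

Orientations are given as a rotation vector (axis times angle).
In Python, from station import read_state, read_camera, get_calibration, hand_in gives the robot as it stands.
- The arm moves only by the tool arm_command, never from a script. Its argument "series" is one flat list of numbers, 6 for each row, row after row: the shift along the tool's x, y, z in units of 100 mm (1.0 is 100 mm), then the turn, a rotation vector about the tool's x, y, z in units of 4 degrees (1.0 is 4 degrees). In form: [dx, dy, dz, rx, ry, rz, dx, dy, dz, rx, ry, rz, ...]. A call has 1 to 5 rows; each row shifts and turns the commanded pose from where the row before left it, along the tool's axes as they then stand; what a row does not reach is not made up. A row lasts 1/10 s, in which the tool goes at most 50 mm and 8.59 degrees, less where a joint would pass 70% of its speed; a pose out of reach is approached as far as the arm can. A call with a number of a shift or a turn outside -1 to 1 is refused whole. A call with a gripper value outside its range is refused whole. "grip" is the gripper's target within -1 to 1 (shut at 1, half-way at 0, fully open at -1), set as the call begins (left out, the last holds). The fingers move at their own pace and stop on an object; "grip_force" is the grip in N (left out, the last holds). Time passes only in rows, so rows that do not move let the fingers close. It gives the time, the measured TCP pose, the force and the opening at its end, in the units of the state.
- read_state(): the state, without advancing time (a new reading comes with each control period).
- read_camera(name): name is "side" or "top"; returns the picture (384x512x3 uint8, red, green, blue); there is no depth.
- get_calibration(name): a dict with "fov_y" (degrees; the focal length in pixels is half the picture's height over the tangent of half this angle, whatever the lens; pixels are square), "cx", "cy" (the principal point, pixels), "extrinsics" (4x4, takes a point from world to camera coordinates). Camera axes: x right, y up, looking along -z (the intrinsics and any distortion apply to the point x, -y, -z); pixel columns grow to the right and rows downward; lengths in mm; the calibration is good to about 2 mm. A picture is of the moment at which its call begins. get_calibration takes no time and is no camera call.
- hand_in(): hands the job in, once; it reports no verdict.
The state is a dict: "clock": time; "joint_pos": joint angles; "qd": joint speeds; "joint_torque": joint torques, N m; "ee_pos": TCP position; "ee_rot": TCP orientation; "wrist_force": force on the tool from outside, world axes, zero at the start; "wrist_torque": the same for the moment, N m; "finger_gap": opening from 0.0 (shut) to 1.0 (fully open).
Only numpy, scipy, OpenCV 4.12 (cv2) and the standard library are available. Lean on these libraries where they do the work, as an engineer would, in place of code of your own. Each camera call takes 0.05 s, during which the arm holds its last target. There are 200 camera calls.

## Working session

There is one attempt and no reset: what is moved stays moved. The work goes in short steps, Python scripts to look and compute and a tool call to move; the robot and the scene stay as the last step left them, time stands still between calls to the robot, and variables do not carry over. Pictures are saved under pics/ and viewed, about 12 in all and at most 16, crops included, and the job is handed in when it is done.

Besides the shell and the picture viewer there is one more tool, called after ">>>" as name(argument=value, ...) on one line, values as JSON. arm_command: Moves the arm, as the interface text tells. Shifts and turns lie within -1 to 1; 1 stands for 100 mm of shift or 4 degrees of turn. Its arguments: {"type":"object","properties":{"series":{"type":"array","items":{"type":"number"}},"grip":{"type":"number"},"grip_force":{"type":"number"}},"required":["series"]}

```bash
mkdir -p pics; ls; python3 - <<'E'
from station import *
import cv2
for n in("top","side"):
    c=get_calibration(n);print(n,c)
    cv2.imwrite(f"pics/{n}0.png",cv2.resize(read_camera(n)[:,:,::-1],None,fx=1.5,fy=1.5,interpolation=cv2.INTER_CUBIC))
print(read_state())
E
```

```text
pics
top {'fov_y': 56.02774588797078, 'cx': 254.37240063987264, 'cy': 191.99666343218348, 'extrinsics': array([[ 2.05317770e-03, -9.99892177e-01, -1.45402263e-02,
        -1.27595979e+01],
       [ 9.80638928e-01, -8.33972804e-04,  1.95822871e-01,
        -5.14430690e+02],
       [-1.95813883e-01, -1.46607711e-02,  9.80531481e-01,
        -1.03654463e+03],
       [ 0.00000000e+00,  0.00000000e+00,  0.00000000e+00,
         1.00000000e+00]])}
side {'fov_y': 43.119953658997034, 'cx': 252.12260972525806, 'cy': 198.38905215856678, 'extrinsics': array([[ 9.93553571e-01, -1.13285700e-01,  4.20148143e-03,
        -5.16725671e+02],
       [ 6.72990394e-02,  6.19248875e-01,  7.82305356e-01,
        -4.73252192e+01],
       [-9.12257724e-02, -7.76979524e-01,  6.22880950e-01,
        -1.71589900e+03],
       [ 0.00000000e+00,  0.00000000e+00,  0.00000000e+00,
         1.00000000e+00]])}
{'clock': 0.1, 'joint_pos': array([-1.3590154 ,  0.46829619, -0.01160306,  1.60349141,  0.00601792,
        1.07140638, -0.0563089 ]), 'qd': array([-0.00248536, -0.00034852,  0.00168029, -0.00176338, -0.00113885,
       -0.00051888,  0.00054509]), 'joint_torque': array([ 6.31144594e-04, -5.21650815e+01, -1.25782218e-02, -2.44363850e+01,
       -5.67751913e-02,  1.40369331e-02,  6.98850795e-05]), 'ee_pos': array([163.76995545, 628.54606387, 238.74759454]), 'ee_rot': array([-3.99219241e-01, -3.11605229e+00,  2.45931345e-03]), 'wrist_force': array([-0.00313534,  0.39969617,  0.11068379]), 'wrist_torque': array([ 0.01963531, -0.01743625, -0.01628132]), 'finger_gap': 1.001350316557449}
```

View pics/top0.png

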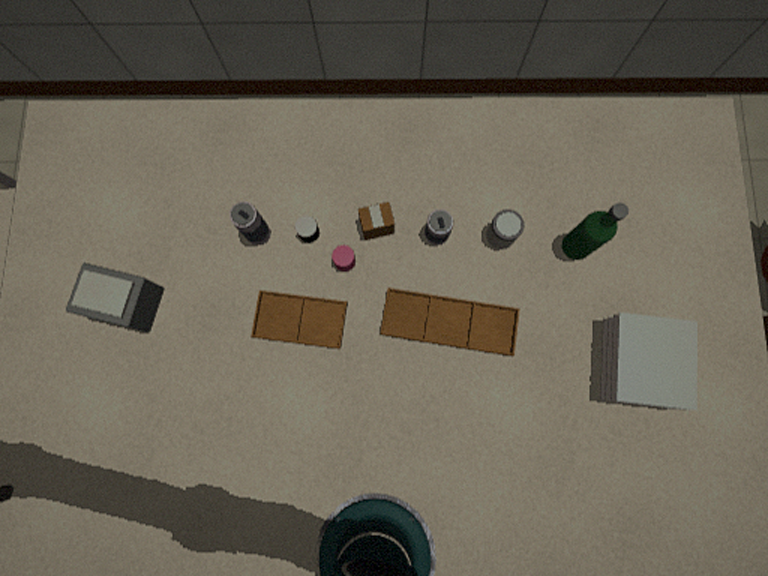

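View pics/side0.png

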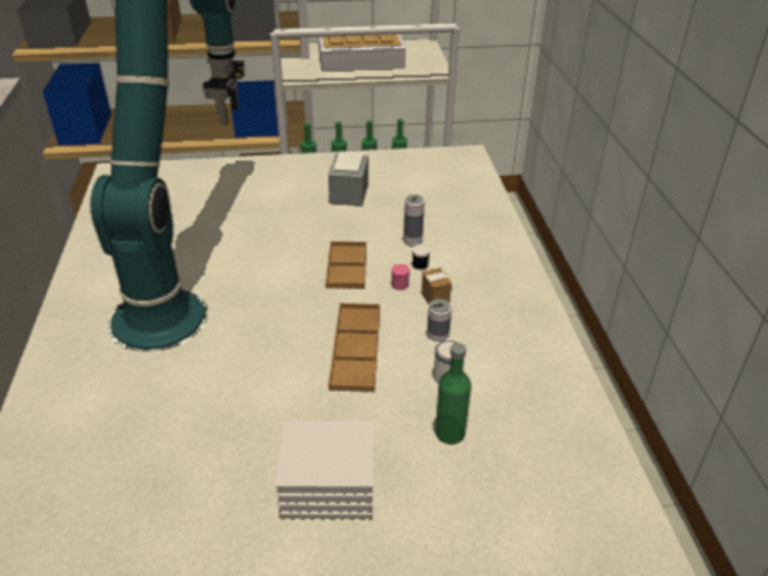

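Top view at 1.5x: tall can top (243,212), black pot with white lid (306,227), pink decoy (343,256), carton (377,218), short can (440,220), tub (508,225), carrier2 (300,320), carrier3 (450,322). The side view agrees. Next, an enlarged crop for precise pixels, which also confirms the black pot.

```bash
cat > h.py <<'E'
from station import *
import numpy as np, cv2
from scipy.spatial.transform import Rotation as R
def ray(n,u,v,z):
    c=get_calibration(n);f=192/np.tan(np.radians(c["fov_y"]/2));E=c["extrinsics"]
    d=E[:3,:3].T@np.array([(u-c["cx"])/f,-(v-c["cy"])/f,-1]);o=-E[:3,:3].T@E[:3,3]
    return (o+d*(z-o[2])/d[2])[:2]
def proj(n,p):
    c=get_calibration(n);f=192/np.tan(np.radians(c["fov_y"]/2));E=c["extrinsics"]
    q=E[:3,:3]@np.array(p)+E[:3,3]
    return c["cx"]+f*q[0]/-q[2],c["cy"]-f*q[1]/-q[2]
def crop(n,x0,y0,x1,y1,s,name):
    im=read_camera(n)[y0:y1,x0:x1,::-1]
    cv2.imwrite("pics/"+name,cv2.convertScaleAbs(cv2.resize(im,None,fx=s,fy=s,interpolation=cv2.INTER_CUBIC),alpha=1.7))
E
python3 - <<'E'
from h import *
crop("top",145,125,355,245,3.8,"c1.png")
s=read_state();print(R.from_rotvec(s["ee_rot"]).as_matrix().round(3))
E
```

```text
[[-0.968  0.252 -0.   ]
 [ 0.252  0.968 -0.001]
 [-0.    -0.001 -1.   ]]
```

View pics/c1.png

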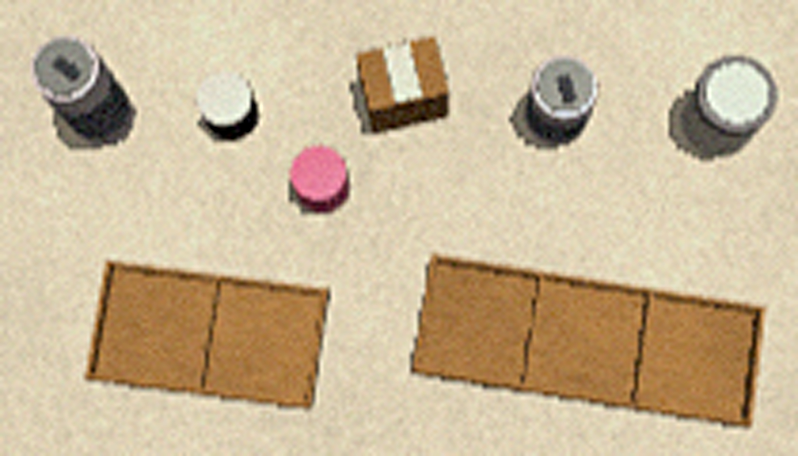

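Crop pixels: tall can top (67,70), black pot lid (227,100) (the pink one at (320,174) is the decoy), carton top corners (357,54), (435,38), (447,95), (368,113), short can (565,87), tub lid (737,94), and both carriers' corners. The black body with a white lid fits dip_pot.

```bash
python3 - <<'E'
from h import *
g=lambda u,v,z: ray("top",145+(u+.5)/3.8-.5,125+(v+.5)/3.8-.5,z)
for n,u,v,z,r in[("tall",67,70,135,32),("dip",227,100,50,29),("pink",320,174,50,29),("short",565,87,88,32),("tub",737,94,78,39)]:
    p=g(u,v,z);print(n,p.round(1),"diam",np.linalg.norm(g(u+r,v,z)-g(u-r,v,z)).round(1),"side px x1.5",(np.array(proj("side",[*p,z]))*1.5).round(0))
for n,z,P in[("carton",70,[(357,54),(435,38),(447,95),(368,113)]),("c2",18,[(108,262),(329,289),(311,408),(88,379)]),("c3",18,[(432,256),(765,308),(750,427),(412,374)])]:
    Q=np.array([g(*p,z) for p in P]);m=Q.mean(0);d=Q[0]-Q[1]+Q[3]-Q[2]
    e=[np.linalg.norm(Q[i]-Q[(i+1)%4]).round(1) for i in range(4)]
    a=np.degrees(np.arctan2(-d[0],d[1]))
    print(n,m.round(1),e,"yaw",a.round(1),"side",(np.array(proj("side",[*m,z]))*1.5).round(0))
    if n!="carton":
        y=d/np.linalg.norm(d)
        for k in ([-45,45] if n=="c2" else [-90,0,90]): print(k,(m+y*k).round(1))
E
```

```text
tall [640.7 250.4] diam 48.4 side px x1.5 [414. 198.]
dip [644.1 142.4] diam 47.3 side px x1.5 [420. 249.]
pink [581.9  65.7] diam 46.7 side px x1.5 [400. 268.]
short [ 641.9 -128.6] diam 50.0 side px x1.5 [439. 304.]
tub [ 639.  -264.9] diam 61.3 side px x1.5 [449. 349.]
carton [ 6.583e+02 -2.000e-01] [np.float64(64.0), np.float64(48.8), np.float64(64.6), np.float64(50.2)] yaw 12.6 side [436. 276.]
c2 [456.7 156.6] [np.float64(183.0), np.float64(97.5), np.float64(181.8), np.float64(96.7)] yaw -7.2 side [347. 261.]
-45 [451.1 112. ]
45 [462.4 201.3]
c3 [ 451.3 -150.6] [np.float64(272.5), np.float64(97.1), np.float64(272.0), np.float64(98.0)] yaw -9.0 side [355. 341.]
-90 [ 437.3 -239.5]
0 [ 451.3 -150.6]
90 [465.4 -61.7]
```

All sizes match the given ones and both views agree. Next I turn the jaws to lie along world x (tool x = world y, tool y = world x) and travel to above the tub.

>>> arm_command(series=[0,0,0,0,0,1,0,0,0,0,0,1,0,0,0,0,0,1,0,0,0,0,0,1,0,0,0,0,0,1], grip=-1)

```text
clock: 0.65
ee_pos: [163.8, 628.8, 239.2]
ee_rot: [0.939, 2.998, -0.001]
wrist_force: [0.1, 0.7, -0.3]
finger_gap: 0.997
```

>>> arm_command(series=[0,0,0,0,0,1,0,0,0,0,0,1,0,0,0,0,0,1,0,0,0,0,0,1,0,0,0,0,0,1])

```text
clock: 1.15
ee_pos: [163.8, 628.8, 239.2]
ee_rot: [1.445, 2.789, -0.001]
wrist_force: [-0.8, -0.6, -0.4]
finger_gap: 1.001
```

>>> arm_command(series=[0,0,0,0,0,1,0,0,0,0,0,1,0,0,0,0,0,1,0,0,0,0,0,1,0,0,0,0,0,1])

```text
clock: 1.65
ee_pos: [163.7, 628.8, 239.2]
ee_rot: [1.907, 2.496, -0.001]
wrist_force: [-0.2, 0.2, -0.4]
finger_gap: 0.998
```

>>> arm_command(series=[0,0,0,0,0,1,0,0,0,0,0,1,0,0,0,0,0,1,0,0,0,0,0,0.86,0,0,0,0,0,0])

```text
clock: 2.15
ee_pos: [163.7, 628.8, 239.2]
ee_rot: [2.222, 2.22, -0.001]
wrist_force: [-0.0, -0.3, 0.5]
finger_gap: 1.001
```

>>> arm_command(series=[-0.34,0.34,0,0,0,0,-0.34,0.34,0,0,0,0,-0.34,0.34,0,0,0,0,-0.34,0.34,0,0,0,0,-0.34,0.34,0,0,0,0])

```text
clock: 2.65
ee_pos: [334.8, 457.4, 239.7]
ee_rot: [-2.22, -2.223, -0.0]
wrist_force: [0.8, 0.4, -0.2]
finger_gap: 1.006
```

>>> arm_command(series=[-0.34,0.34,0,0,0,0,-0.34,0.34,0,0,0,0,-0.34,0.34,0,0,0,0,-0.34,0.34,0,0,0,0,-0.34,0.34,0,0,0,0])

```text
clock: 3.15
ee_pos: [504.6, 287.3, 239.7]
ee_rot: [-2.22, -2.223, -0.001]
wrist_force: [0.6, 0.9, 0.1]
finger_gap: 0.998
```

>>> arm_command(series=[-0.34,0.34,0,0,0,0,-0.34,0.34,0,0,0,0,-0.34,0.34,0,0,0,0,-0.34,0.34,0,0,0,0,-0.46,0,0,0,0,0])

```text
clock: 3.65
ee_pos: [642.4, 106.2, 238.6]
ee_rot: [2.217, 2.223, 0.001]
wrist_force: [0.6, -0.1, -0.0]
finger_gap: 1.001
```

>>> arm_command(series=[-0.46,0,0,0,0,0,-0.46,0,0,0,0,0,-0.46,0,0,0,0,0,-0.46,0,0,0,0,0,-0.46,0,0,0,0,0])

```text
clock: 4.15
ee_pos: [639.0, -125.0, 239.5]
ee_rot: [-2.22, -2.223, -0.0]
wrist_force: [0.1, -0.1, 0.9]
finger_gap: 1.0
```

>>> arm_command(series=[-0.46,0,0,0,0,0,-0.46,0,0,0,0,0,-0.46,0,0,0,0,0,0,0,0,0,0,0,0,0,0,0,0,0])

```text
clock: 4.65
ee_pos: [638.5, -262.9, 239.1]
ee_rot: [-2.224, -2.218, 0.001]
wrist_force: [-0.5, 0.4, -0.4]
finger_gap: 1.002
```

>>> arm_command(series=[-0.02,0,0.4,0,0,0,0,0,0.4,0,0,0,0,0,0.4,0,0,0,0,0,0.35,0,0,0,0,0,0,0,0,0])

```text
clock: 5.15
ee_pos: [636.5, -259.0, 79.1]
ee_rot: [-2.211, -2.218, 0.005]
wrist_force: [-1.4, 0.8, 0.4]
finger_gap: 1.0
```

```bash
python3 - <<'E'
from h import *
crop("side",240,120,350,300,3.3,"s1.png");crop("top",300,100,400,220,3.3,"t1.png")
a=cv2.imread("pics/s1.png");b=cv2.imread("pics/t1.png");h=min(len(a),len(b))
cv2.imwrite("pics/p1.png",np.hstack([a[:h],b[:h]]))
print(read_state()["ee_pos"])
E
```

```text
[ 639.82392347 -261.80677575   84.84830644]
```

View pics/p1.png

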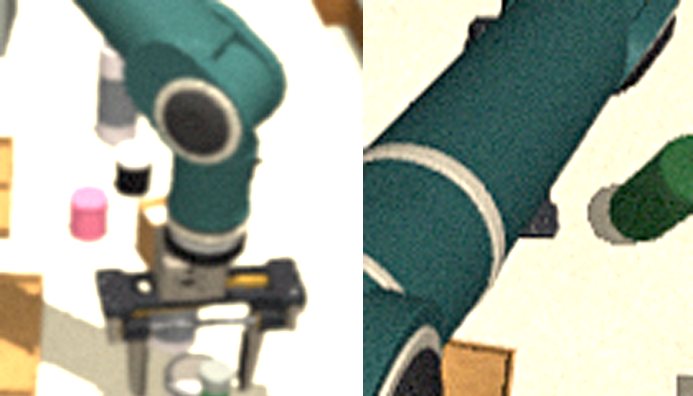

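The side crop shows the fingers at columns ~137 and ~250, straddling the tub at ~195, so it is centred. The bottle is clear. Now I go down, grip and lift.

>>> arm_command(series=[-0.03,0,0.2,0,0,0,0,0,0.15,0,0,0,0,0,0,0,0,0,0,0,0,0,0,0,0,0,0,0,0,0])

```text
clock: 5.75
ee_pos: [639.7, -266.6, 50.3]
ee_rot: [2.222, 2.22, 0.001]
wrist_force: [-0.5, 0.8, -0.8]
finger_gap: 0.999
```

>>> arm_command(series=[0,0,0,0,0,0,0,0,0,0,0,0,0,0,0,0,0,0,0,0,0,0,0,0,0,0,0,0,0,0], grip=1, grip_force=15)

```text
clock: 6.25
ee_pos: [639.6, -266.4, 49.9]
ee_rot: [2.222, 2.22, 0.001]
wrist_force: [-0.6, 0.1, 0.4]
finger_gap: 0.691
```

>>> arm_command(series=[0,0,0,0,0,0,0,0,0,0,0,0,0,0,0,0,0,0,0,0,0,0,0,0,0,0,0,0,0,0])

```text
clock: 6.75
ee_pos: [639.6, -266.4, 49.9]
ee_rot: [2.222, 2.22, 0.001]
wrist_force: [0.6, 0.1, 3.5]
finger_gap: 0.689
```

>>> arm_command(series=[0,0,-0.1,0,0,0,0,0,-0.3,0,0,0,0,0,-0.3,0,0,0,0,0,-0.3,0,0,0,0,0,0,0,0,0])

```text
clock: 7.25
ee_pos: [640.9, -267.7, 154.2]
ee_rot: [2.219, 2.216, 0.004]
wrist_force: [0.5, -0.8, -2.2]
finger_gap: 0.689
```

>>> arm_command(series=[0.1,-0.17,0,0,0,0,0.26,-0.41,0,0,0,0,0.26,-0.41,0,0,0,0,0.26,-0.41,0,0,0,0,0.18,-0.31,0,0,0,0])

```text
clock: 7.75
ee_pos: [464.2, -158.1, 148.1]
ee_rot: [-2.218, -2.218, 0.003]
wrist_force: [0.3, 0.9, -1.1]
finger_gap: 0.692
```

>>> arm_command(series=[0.1,-0.18,0,0,0,0,0,0,0,0,0,0,0,0,0.3,0,0,0,0,0,0.3,0,0,0,0,0,0.1,0,0,0])

```text
clock: 8.25
ee_pos: [449.2, -150.2, 77.0]
ee_rot: [-2.22, -2.218, 0.005]
wrist_force: [-0.5, -0.5, -1.3]
finger_gap: 0.691
```

>>> arm_command(series=[0,0,0,0,0,0,0,0,0,0,0,0])

```text
clock: 8.45
ee_pos: [450.9, -150.9, 80.0]
ee_rot: [2.223, 2.219, -0.0]
wrist_force: [-0.1, -0.1, -1.3]
finger_gap: 0.688
```

>>> arm_command(series=[0,0,0.15,0,0,0,0,0,0.08,0,0,0,0,0,0.02,0,0,0,0,0,0.005,0,0,0,0,0,0,0,0,0])

```text
clock: 8.95
ee_pos: [450.7, -150.3, 54.6]
ee_rot: [2.222, 2.22, 0.001]
wrist_force: [-0.1, 0.2, -2.1]
finger_gap: 0.687
```

>>> arm_command(series=[0,0,0,0,0,0,0,0,0,0,0,0,0,0,0,0,0,0])

```text
clock: 9.25
ee_pos: [450.4, -150.2, 54.3]
ee_rot: [2.222, 2.221, 0.0]
wrist_force: [0.8, 0.1, -1.4]
finger_gap: 0.692
```

>>> arm_command(series=[0,0,0.005,0,0,0,0,0,0,0,0,0])

```text
clock: 9.45
ee_pos: [450.5, -150.2, 53.8]
ee_rot: [2.222, 2.22, 0.0]
wrist_force: [0.3, 0.1, 1.1]
finger_gap: 0.693
```

>>> arm_command(series=[0,0,0,0,0,0,0,0,0,0,0,0,0,0,0,0,0,0,0,0,0,0,0,0,0,0,0,0,0,0], grip=-1)

```text
clock: 9.95
ee_pos: [450.3, -150.2, 53.6]
ee_rot: [2.222, 2.221, 0.0]
wrist_force: [-1.3, -0.3, 0.4]
finger_gap: 1.003
```

>>> arm_command(series=[0,0,-0.2,0,0,0,0,0,-0.45,0,0,0,0,0,-0.45,0,0,0,0,0,-0.45,0,0,0,0,0,-0.3,0,0,0])

```text
clock: 10.45
ee_pos: [450.9, -150.6, 241.5]
ee_rot: [2.221, 2.218, 0.004]
wrist_force: [1.0, 0.6, 0.1]
finger_gap: 1.002
```

>>> arm_command(series=[0.4,0.19,0,0,0,0,0.4,0.19,0,0,0,0,0.4,0.19,0,0,0,0,0.4,0.19,0,0,0,0,0.4,0.19,0,0,0,0])

```text
clock: 10.95
ee_pos: [545.9, 51.5, 238.7]
ee_rot: [-2.222, -2.221, -0.001]
wrist_force: [1.0, -0.8, -0.1]
finger_gap: 0.999
```

>>> arm_command(series=[0.4,0.19,0,0,0,0,0.4,0.19,0,0,0,0,0.4,0.19,0,0,0,0,0.4,0.19,0,0,0,0,0.4,0.19,0,0,0,0])

```text
clock: 11.45
ee_pos: [641.0, 251.3, 238.3]
ee_rot: [-2.222, -2.221, 0.001]
wrist_force: [1.1, -0.6, 0.6]
finger_gap: 0.995
```

>>> arm_command(series=[0,0,0,0,0,0,0,0,0,0,0,0,0,0,0,0,0,0])

```text
clock: 11.75
ee_pos: [640.4, 247.8, 238.4]
ee_rot: [2.224, 2.218, -0.002]
wrist_force: [0.9, -0.8, -0.1]
finger_gap: 1.004
```

```bash
python3 - <<'E'
from h import *
crop("side",200,90,350,270,3.3,"s2.png");crop("top",235,155,365,245,3.3,"t2.png")
a=cv2.imread("pics/s2.png");b=cv2.imread("pics/t2.png");h=min(len(a),len(b))
a=a[:594];c=np.zeros((594,a.shape[1]+b.shape[1],3),np.uint8);c[:len(a),:a.shape[1]]=a;c[:len(b),a.shape[1]:]=b
cv2.imwrite("pics/p2.png",cv2.resize(c,None,fx=.8,fy=.8))
print(read_state()["ee_pos"])
E
```

```text
[640.60307514 247.68476149 238.95978542]
```

View pics/p2.png

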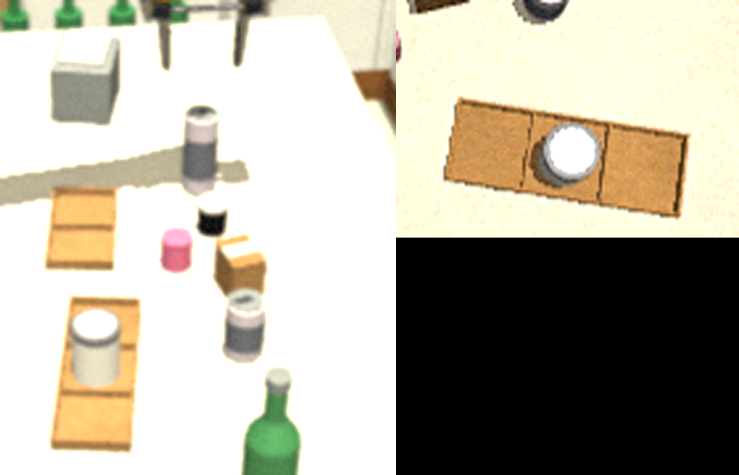

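The tub stands upright in the middle place and everything else is undisturbed. The gripper is centred over the tall can.

>>> arm_command(series=[0.025,0,0.3,0,0,0,0,0,0.4,0,0,0,0,0,0.4,0,0,0,0,0,0.29,0,0,0,0,0,0,0,0,0])

```text
clock: 12.35
ee_pos: [637.7, 250.0, 95.6]
ee_rot: [-2.222, -2.217, 0.012]
wrist_force: [-1.1, -0.5, -0.2]
finger_gap: 0.999
```

>>> arm_command(series=[0,0,0,0,0,0,0,0,0,0,0,0,0,0,0,0,0,0])

```text
clock: 12.65
ee_pos: [641.9, 252.4, 102.1]
ee_rot: [2.222, 2.219, 0.006]
wrist_force: [0.2, 0.6, 0.2]
finger_gap: 1.0
```

>>> arm_command(series=[0,0,0,0,0,0,0,0,0,0,0,0,0,0,0,0,0,0,0,0,0,0,0,0,0,0,0,0,0,0], grip=1, grip_force=20)

```text
clock: 13.15
ee_pos: [641.0, 252.2, 99.8]
ee_rot: [2.222, 2.22, 0.001]
wrist_force: [1.5, 0.1, 0.2]
finger_gap: 0.588
```

>>> arm_command(series=[0,0,0,0,0,0,0,0,0,0,0,0,0,0,0,0,0,0,0,0,0,0,0,0,0,0,0,0,0,0])

```text
clock: 13.65
ee_pos: [641.0, 252.2, 99.8]
ee_rot: [2.222, 2.22, 0.001]
wrist_force: [2.1, -0.0, 0.8]
finger_gap: 0.576
```

>>> arm_command(series=[0,0,-0.1,0,0,0,0,0,-0.3,0,0,0,0,0,-0.4,0,0,0,0,0,-0.35,0,0,0,0,0,-0.15,0,0,0])

```text
clock: 14.15
ee_pos: [641.4, 252.5, 233.4]
ee_rot: [2.221, 2.22, 0.006]
wrist_force: [0.4, 0.3, -1.8]
finger_gap: 0.573
```

>>> arm_command(series=[-0.2,-0.11,0,0,0,0,-0.35,-0.2,0,0,0,0,-0.35,-0.2,0,0,0,0,-0.35,-0.2,0,0,0,0,-0.35,-0.2,0,0,0,0])

```text
clock: 14.65
ee_pos: [547.3, 90.9, 228.5]
ee_rot: [-2.221, -2.22, 0.003]
wrist_force: [0.5, -1.3, -0.7]
finger_gap: 0.575
```

>>> arm_command(series=[-0.35,-0.2,0,0,0,0,-0.35,-0.2,0,0,0,0,-0.35,-0.2,0,0,0,0,-0.3,-0.17,0,0,0,0,-0.19,-0.08,0,0,0,0])

```text
clock: 15.15
ee_pos: [461.5, -63.8, 228.8]
ee_rot: [-2.223, -2.216, 0.003]
wrist_force: [0.5, 0.0, -1.6]
finger_gap: 0.573
```

>>> arm_command(series=[0,0,0,0,0,0,0,0,0.25,0,0,0,0,0,0.35,0,0,0,0,0,0.3,0,0,0,0,0,0.15,0,0,0])

```text
clock: 15.65
ee_pos: [462.6, -60.3, 121.7]
ee_rot: [-2.218, -2.22, 0.005]
wrist_force: [-0.6, 0.0, -1.6]
finger_gap: 0.575
```

>>> arm_command(series=[0,0,0,0,0,0,0,0,0,0,0,0,0,0,0,0,0,0])

```text
clock: 15.95
ee_pos: [465.2, -61.3, 125.4]
ee_rot: [2.221, 2.221, 0.002]
wrist_force: [0.7, -0.3, -2.0]
finger_gap: 0.574
```

>>> arm_command(series=[0,0,0.12,0,0,0,0,0,0.07,0,0,0,0,0,0.02,0,0,0,0,0,0,0,0,0,0,0,0.005,0,0,0])

```text
clock: 16.45
ee_pos: [464.5, -61.7, 103.4]
ee_rot: [-2.222, -2.22, -0.0]
wrist_force: [-3.2, 0.7, 8.8]
finger_gap: 0.572
```

>>> arm_command(series=[0,0,0,0,0,0,0,0,0,0,0,0,0,0,0,0,0,0])

```text
clock: 16.75
ee_pos: [464.4, -61.7, 103.4]
ee_rot: [-2.222, -2.22, -0.0]
wrist_force: [-1.4, 0.0, 4.9]
finger_gap: 0.575
```

Contact with the floor is light (5 N). I release and go over to the dip pot.

>>> arm_command(series=[0,0,0,0,0,0,0,0,0,0,0,0,0,0,0,0,0,0,0,0,0,0,0,0,0,0,0,0,0,0], grip=-1)

```text
clock: 17.25
ee_pos: [464.3, -61.7, 103.0]
ee_rot: [-2.222, -2.221, 0.0]
wrist_force: [-0.2, 1.0, -0.1]
finger_gap: 0.985
```

>>> arm_command(series=[0,0,-0.15,0,0,0,0,0,-0.4,0,0,0,0,0,-0.45,0,0,0,0,0,-0.4,0,0,0,0,0,0,0,0,0])

```text
clock: 17.75
ee_pos: [467.4, -62.1, 247.9]
ee_rot: [2.218, 2.216, 0.013]
wrist_force: [1.0, -0.8, 0.1]
finger_gap: 1.0
```

>>> arm_command(series=[0.34,0.3,0,0,0,0,0.34,0.3,0,0,0,0,0.34,0.3,0,0,0,0,0.34,0.3,0,0,0,0,0.34,0.3,0,0,0,0])

```text
clock: 18.25
ee_pos: [615.1, 109.7, 241.9]
ee_rot: [-2.221, -2.22, 0.002]
wrist_force: [0.4, 0.1, -0.3]
finger_gap: 1.0
```

>>> arm_command(series=[0.34,0.29,0,0,0,0,0,0,0,0,0,0,0,0,0.3,0,0,0,0,0,0.3,0,0,0,0,0,0.3,0,0,0])

```text
clock: 18.75
ee_pos: [642.8, 141.4, 151.2]
ee_rot: [-2.222, -2.22, 0.002]
wrist_force: [0.2, 0.2, -0.5]
finger_gap: 0.999
```

>>> arm_command(series=[0,0,0,0,0,0,0,0,0,0,0,0,0,0,0,0,0,0])

```text
clock: 19.05
ee_pos: [644.5, 141.9, 154.7]
ee_rot: [2.222, 2.219, 0.003]
wrist_force: [-0.7, 0.1, 0.2]
finger_gap: 1.001
```

```bash
python3 - <<'E'
from h import *
crop("side",200,90,350,270,3.3,"p3.png")
print(read_state()["ee_pos"])
E
```

```text
[644.59167249 142.07601145 154.99516859]
```

View pics/p3.png

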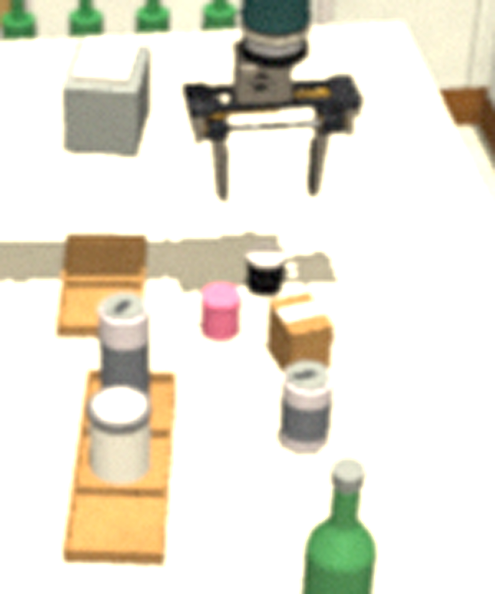

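The tall can and tub stand upright in their compartments, and the gripper is centred over the black-bodied pot (row ~272, column ~266). The pink one at (221,310) is clear of the fingers.

>>> arm_command(series=[0,0,0.3,0,0,0,0,0,0.35,0,0,0,0,0,0.3,0,0,0,0,0,0.1,0,0,0,0,0,0.05,0,0,0])

```text
clock: 19.6
ee_pos: [643.9, 142.1, 43.4]
ee_rot: [2.222, 2.22, 0.001]
wrist_force: [0.9, -0.8, 0.3]
finger_gap: 1.001
```

>>> arm_command(series=[0,0,0,0,0,0,0,0,0,0,0,0,0,0,0,0,0,0])

```text
clock: 19.9
ee_pos: [644.6, 142.4, 44.8]
ee_rot: [2.221, 2.22, 0.004]
wrist_force: [0.0, 0.3, 0.5]
finger_gap: 1.0
```

>>> arm_command(series=[0,0,0,0,0,0,0,0,0,0,0,0,0,0,0,0,0,0,0,0,0,0,0,0,0,0,0,0,0,0], grip=1, grip_force=10)

```text
clock: 20.4
ee_pos: [643.5, 142.2, 43.1]
ee_rot: [-2.222, -2.221, 0.0]
wrist_force: [0.0, 0.1, 0.1]
finger_gap: 0.584
```

>>> arm_command(series=[0,0,0,0,0,0,0,0,0,0,0,0,0,0,0,0,0,0,0,0,0,0,0,0,0,0,0,0,0,0])

```text
clock: 20.9
ee_pos: [643.6, 142.1, 43.2]
ee_rot: [2.222, 2.22, 0.0]
wrist_force: [0.3, 0.6, -0.2]
finger_gap: 0.495
```

>>> arm_command(series=[0,0,-0.1,0,0,0,0,0,-0.4,0,0,0,0,0,-0.45,0,0,0,0,0,-0.4,0,0,0,0,0,-0.15,0,0,0])

```text
clock: 21.4
ee_pos: [645.4, 142.2, 198.2]
ee_rot: [2.221, 2.218, 0.01]
wrist_force: [-0.3, 0.0, -0.8]
finger_gap: 0.496
```

>>> arm_command(series=[-0.2,-0.11,0,0,0,0,-0.37,-0.2,0,0,0,0,-0.37,-0.2,0,0,0,0,-0.37,-0.2,0,0,0,0,-0.37,-0.2,0,0,0,0])

```text
clock: 21.9
ee_pos: [550.6, -27.0, 192.4]
ee_rot: [-2.221, -2.22, 0.002]
wrist_force: [0.7, -0.1, -1.2]
finger_gap: 0.498
```

>>> arm_command(series=[-0.37,-0.2,0,0,0,0,-0.37,-0.2,0,0,0,0,-0.37,-0.2,0,0,0,0,-0.37,-0.2,0,0,0,0,-0.37,-0.2,0,0,0,0])

```text
clock: 22.4
ee_pos: [450.6, -211.6, 192.7]
ee_rot: [-2.221, -2.22, 0.0]
wrist_force: [0.6, -0.5, -0.1]
finger_gap: 0.494
```

>>> arm_command(series=[-0.28,-0.15,0,0,0,0,0,0,0,0,0,0,0,0,0.35,0,0,0,0,0,0.45,0,0,0,0,0,0.35,0,0,0])

```text
clock: 22.9
ee_pos: [436.8, -237.1, 75.9]
ee_rot: [-2.22, -2.221, -0.0]
wrist_force: [0.4, 0.6, 0.2]
finger_gap: 0.498
```

>>> arm_command(series=[0,0,0.1,0,0,0,0,0,0,0,0,0,0,0,0,0,0,0,0,0,0,0,0,0])

```text
clock: 23.3
ee_pos: [438.5, -239.1, 69.7]
ee_rot: [2.22, 2.219, 0.002]
wrist_force: [-0.3, -0.1, -0.6]
finger_gap: 0.496
```

>>> arm_command(series=[0,0,0.12,0,0,0,0,0,0.06,0,0,0,0,0,0.02,0,0,0,0,0,0.005,0,0,0,0,0,0,0,0,0])

```text
clock: 23.8
ee_pos: [437.1, -238.8, 47.5]
ee_rot: [-2.222, -2.22, 0.0]
wrist_force: [-0.2, -0.4, -0.9]
finger_gap: 0.494
```

>>> arm_command(series=[0,0,0,0,0,0,0,0,0,0,0,0,0,0,0,0,0,0])

```text
clock: 24.1
ee_pos: [437.3, -238.7, 47.7]
ee_rot: [2.222, 2.22, 0.0]
wrist_force: [0.5, 0.3, -0.8]
finger_gap: 0.493
```

>>> arm_command(series=[0,0,0.005,0,0,0,0,0,0,0,0,0])

```text
clock: 24.3
ee_pos: [437.3, -238.7, 47.1]
ee_rot: [2.222, 2.221, 0.0]
wrist_force: [0.4, 0.0, -1.0]
finger_gap: 0.495
```

>>> arm_command(series=[0,0,0,0,0,0,0,0,0,0,0,0,0,0,0,0,0,0,0,0,0,0,0,0,0,0,0,0,0,0], grip=-1)

```text
clock: 24.8
ee_pos: [437.2, -238.7, 47.1]
ee_rot: [2.222, 2.221, 0.0]
wrist_force: [-0.1, 0.4, -0.4]
finger_gap: 0.906
```

>>> arm_command(series=[0,0,0,0,0,0,0,0,-0.25,0,0,0,0,0,-0.45,0,0,0,0,0,-0.45,0,0,0,0,0,-0.3,0,0,0])

```text
clock: 25.3
ee_pos: [437.7, -239.3, 194.7]
ee_rot: [2.221, 2.218, 0.002]
wrist_force: [0.3, 0.6, -0.5]
finger_gap: 1.0
```

>>> arm_command(series=[0.18,0.34,0,0,0,0,0.18,0.34,0,0,0,0,0.18,0.34,0,0,0,0,0.18,0.34,0,0,0,0,0.18,0.34,0,0,0,0])

```text
clock: 25.8
ee_pos: [608.5, -147.8, 192.0]
ee_rot: [-2.222, -2.221, -0.0]
wrist_force: [0.5, -1.2, -0.2]
finger_gap: 1.003
```

>>> arm_command(series=[0.2,0.34,0,0,0,0,0,0,0,0,0,0,0,0,0,0,0,0,0,0,0.2,0,0,0,0,0,0.1,0,0,0])

```text
clock: 26.3
ee_pos: [639.6, -129.9, 161.1]
ee_rot: [-2.223, -2.218, 0.002]
wrist_force: [-0.6, -0.2, -0.3]
finger_gap: 1.0
```

>>> arm_command(series=[0,0,0,0,0,0,0,0,0,0,0,0,0,0,0,0,0,0])

```text
clock: 26.6
ee_pos: [641.5, -129.3, 163.0]
ee_rot: [2.222, 2.219, 0.001]
wrist_force: [-0.4, 0.6, 0.3]
finger_gap: 1.0
```

```bash
python3 - <<'E'
from h import *
crop("side",200,90,350,270,3.3,"p4.png")
print(read_state()["ee_pos"])
E
```

```text
[ 641.60741096 -129.1950156   162.97479804]
```

View pics/p4.png

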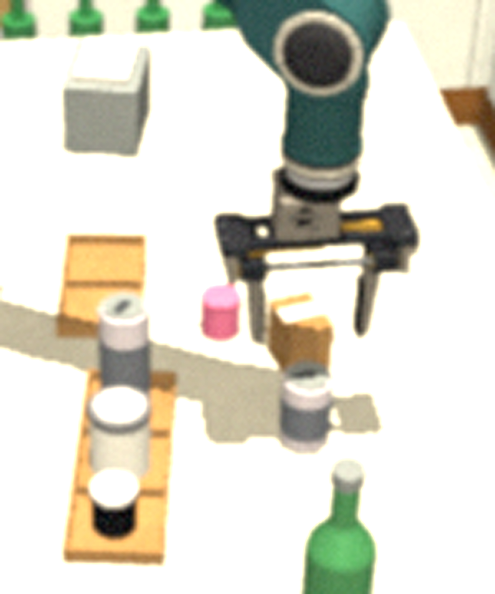

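Carrier3 now holds the tall can, tub and dip pot, all upright. The gripper is centred over the short can.

>>> arm_command(series=[0,0,0.3,0,0,0,0,0,0.35,0,0,0,0,0,0.25,0,0,0,0,0,0.13,0,0,0,0,0,0,0,0,0])

```text
clock: 27.15
ee_pos: [640.4, -128.7, 57.8]
ee_rot: [-2.221, -2.219, 0.003]
wrist_force: [1.0, -0.8, 0.7]
finger_gap: 1.001
```

>>> arm_command(series=[0,0,0,0,0,0,0,0,0,0,0,0,0,0,0,0,0,0])

```text
clock: 27.45
ee_pos: [642.3, -129.0, 60.6]
ee_rot: [2.221, 2.219, 0.003]
wrist_force: [0.2, -0.6, -0.6]
finger_gap: 0.999
```

>>> arm_command(series=[0,0,0,0,0,0,0,0,0,0,0,0,0,0,0,0,0,0,0,0,0,0,0,0,0,0,0,0,0,0], grip=1, grip_force=20)

```text
clock: 27.95
ee_pos: [641.7, -128.8, 59.2]
ee_rot: [2.222, 2.22, 0.001]
wrist_force: [1.5, -0.6, -0.1]
finger_gap: 0.586
```

>>> arm_command(series=[0,0,0,0,0,0,0,0,0,0,0,0,0,0,0,0,0,0,0,0,0,0,0,0,0,0,0,0,0,0])

```text
clock: 28.45
ee_pos: [641.6, -128.9, 59.2]
ee_rot: [2.222, 2.22, 0.001]
wrist_force: [1.4, -0.3, 1.1]
finger_gap: 0.578
```

>>> arm_command(series=[0,0,-0.1,0,0,0,0,0,-0.4,0,0,0,0,0,-0.45,0,0,0,0,0,-0.4,0,0,0,0,0,-0.2,0,0,0])

```text
clock: 28.95
ee_pos: [642.0, -129.6, 218.3]
ee_rot: [2.221, 2.218, 0.004]
wrist_force: [0.1, -0.3, -2.2]
finger_gap: 0.577
```

>>> arm_command(series=[0.2,-0.16,0,0,0,0,0.33,-0.26,0,0,0,0,0.33,-0.26,0,0,0,0,0.33,-0.26,0,0,0,0,0.33,-0.26,0,0,0,0])

```text
clock: 29.45
ee_pos: [519.4, 24.2, 214.1]
ee_rot: [-2.222, -2.219, 0.001]
wrist_force: [0.7, 0.1, -1.0]
finger_gap: 0.576
```

>>> arm_command(series=[0.33,-0.26,0,0,0,0,0.33,-0.26,0,0,0,0,0.23,-0.185,0,0,0,0,0,0,0,0,0,0,0,0,0.25,0,0,0])

```text
clock: 29.95
ee_pos: [452.5, 113.4, 191.5]
ee_rot: [2.219, 2.222, 0.01]
wrist_force: [0.9, -1.1, -1.8]
finger_gap: 0.575
```

>>> arm_command(series=[0,0,0.4,0,0,0,0,0,0.4,0,0,0,0,0,0.2,0,0,0,0,0,0.06,0,0,0,0,0,0,0,0,0])

```text
clock: 30.45
ee_pos: [451.0, 111.4, 82.8]
ee_rot: [-2.223, -2.219, 0.003]
wrist_force: [0.6, 1.0, -1.4]
finger_gap: 0.573
```

>>> arm_command(series=[0,0,0,0,0,0,0,0,0,0,0,0,0,0,0,0,0,0])

```text
clock: 30.75
ee_pos: [451.7, 112.6, 84.1]
ee_rot: [2.222, 2.22, 0.003]
wrist_force: [0.1, 0.2, -1.9]
finger_gap: 0.577
```

>>> arm_command(series=[0,0,0.12,0,0,0,0,0,0.05,0,0,0,0,0,0.02,0,0,0,0,0,0.005,0,0,0,0,0,0,0,0,0])

```text
clock: 31.25
ee_pos: [451.0, 112.2, 63.4]
ee_rot: [2.222, 2.22, -0.0]
wrist_force: [0.4, 0.1, -1.5]
finger_gap: 0.572
```

>>> arm_command(series=[0,0,0,0,0,0,0,0,0,0,0,0,0,0,0,0,0,0])

```text
clock: 31.55
ee_pos: [451.1, 112.4, 63.7]
ee_rot: [2.222, 2.22, 0.001]
wrist_force: [-0.7, 0.1, -1.5]
finger_gap: 0.576
```

>>> arm_command(series=[0,0,0.006,0,0,0,0,0,0,0,0,0])

```text
clock: 31.75
ee_pos: [451.1, 112.3, 63.2]
ee_rot: [2.222, 2.221, 0.001]
wrist_force: [-0.3, -0.1, 0.3]
finger_gap: 0.575
```

>>> arm_command(series=[0,0,0,0,0,0,0,0,0,0,0,0,0,0,0,0,0,0,0,0,0,0,0,0,0,0,0,0,0,0], grip=-1)

```text
clock: 32.25
ee_pos: [451.0, 112.3, 63.0]
ee_rot: [2.222, 2.221, 0.0]
wrist_force: [0.2, -0.5, 0.4]
finger_gap: 0.983
```

>>> arm_command(series=[0,0,-0.15,0,0,0,0,0,-0.4,0,0,0,0,0,-0.45,0,0,0,0,0,-0.3,0,0,0,0,0,0,0,0,0])

```text
clock: 32.75
ee_pos: [453.5, 113.1, 196.7]
ee_rot: [2.221, 2.219, 0.013]
wrist_force: [0.5, 1.2, 0.3]
finger_gap: 1.0
```

>>> arm_command(series=[-0.19,0.34,0,0,0,0,-0.19,0.34,0,0,0,0,-0.19,0.34,0,0,0,0,-0.19,0.34,0,0,0,0,-0.19,0.34,0,0,0,0])

```text
clock: 33.25
ee_pos: [621.5, 16.4, 191.4]
ee_rot: [-2.221, -2.22, 0.002]
wrist_force: [-0.9, 0.5, 0.4]
finger_gap: 1.001
```

>>> arm_command(series=[-0.175,0.37,0,0,0,0,0,0,0,0,0,-1,0,0,0,0,0,-1,0,0,0,0,0,-1,0,0,0,0,0,-0.15])

```text
clock: 33.75
ee_pos: [657.3, -0.6, 191.4]
ee_rot: [-1.964, -2.45, 0.002]
wrist_force: [0.4, 0.2, 0.0]
finger_gap: 0.997
```

>>> arm_command(series=[0,0,0.3,0,0,0,0,0,0.2,0,0,0,0,0,0,0,0,0,0,0,0,0,0,0,0,0,0,0,0,0])

```text
clock: 34.25
ee_pos: [658.6, -0.5, 144.0]
ee_rot: [1.965, 2.449, 0.002]
wrist_force: [-0.3, 0.2, -0.2]
finger_gap: 0.998
```

```bash
python3 - <<'E'
from h import *
crop("side",200,90,350,270,3.3,"s5.png");crop("top",150,120,300,240,3.0,"t5.png")
a=cv2.imread("pics/s5.png");b=cv2.imread("pics/t5.png")
c=np.zeros((594,a.shape[1]+b.shape[1],3),np.uint8);c[:len(a),:a.shape[1]]=a;c[:len(b),a.shape[1]:]=b
cv2.imwrite("pics/p5.png",cv2.resize(c,None,fx=.84,fy=.84))
s=read_state();print(s["ee_pos"],R.from_rotvec(s["ee_rot"]).as_matrix()[:,1])
E
```

```text
[ 6.58652558e+02 -4.06913357e-01  1.44236707e+02] [0.97613866 0.2171379  0.00210784]
```

View pics/p5.png

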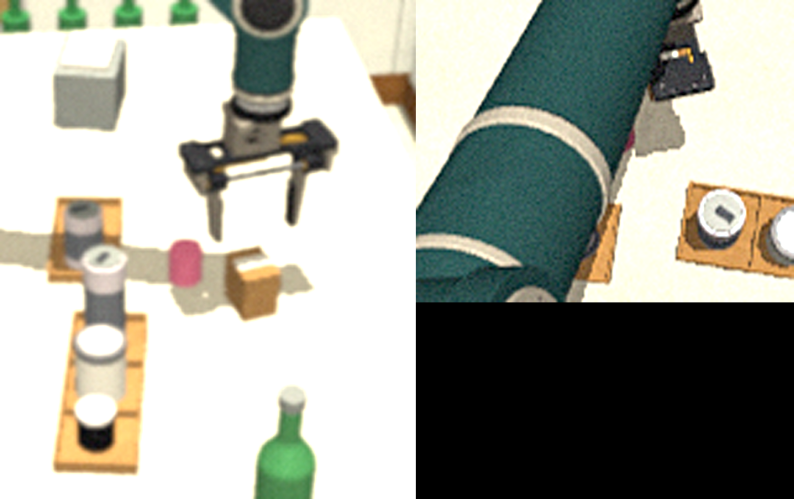

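The short can stands in carrier2, and the jaws are aligned with the carton's 50 mm side, clear of the pink pot.

>>> arm_command(series=[0,0,0.25,0,0,0,0,0,0.35,0,0,0,0,0,0.2,0,0,0,0,0,0.09,0,0,0,0,0,0,0,0,0])

```text
clock: 34.85
ee_pos: [657.6, -0.4, 53.5]
ee_rot: [-1.965, -2.45, 0.001]
wrist_force: [0.3, 0.1, 0.5]
finger_gap: 1.0
```

>>> arm_command(series=[0,0,0,0,0,0,0,0,0,0,0,0,0,0,0,0,0,0])

```text
clock: 35.15
ee_pos: [658.7, -0.3, 55.3]
ee_rot: [1.964, 2.45, 0.002]
wrist_force: [-0.0, 0.1, 0.3]
finger_gap: 0.999
```

>>> arm_command(series=[0,0,0,0,0,0,0,0,0,0,0,0,0,0,0,0,0,0,0,0,0,0,0,0,0,0,0,0,0,0], grip=1, grip_force=15)

```text
clock: 35.65
ee_pos: [658.0, -0.4, 54.0]
ee_rot: [1.965, 2.451, 0.0]
wrist_force: [0.3, 0.7, -0.0]
finger_gap: 0.586
```

>>> arm_command(series=[0,0,0,0,0,0,0,0,0,0,0,0,0,0,0,0,0,0,0,0,0,0,0,0,0,0,0,0,0,0])

```text
clock: 36.15
ee_pos: [658.0, -0.4, 54.0]
ee_rot: [1.965, 2.451, 0.0]
wrist_force: [1.3, 0.8, 0.5]
finger_gap: 0.547
```

>>> arm_command(series=[0,0,-0.1,0,0,0,0,0,-0.4,0,0,0,0,0,-0.4,0,0,0,0,0,-0.3,0,0,0,0,0,-0.1,0,0,0])

```text
clock: 36.65
ee_pos: [659.4, -0.7, 188.0]
ee_rot: [1.963, 2.448, 0.006]
wrist_force: [-0.6, -0.5, -2.0]
finger_gap: 0.543
```

>>> arm_command(series=[0,0,0,0,0,1,0,0,0,0,0,1,0,0,0,0,0,1,0,0,0,0,0,0.15,0.2,-0.19,0,0,0,0])

```text
clock: 37.15
ee_pos: [639.5, 16.2, 183.3]
ee_rot: [2.224, 2.215, -0.003]
wrist_force: [-0.6, -0.3, -2.5]
finger_gap: 0.543
```

>>> arm_command(series=[0.34,-0.33,0,0,0,0,0.34,-0.33,0,0,0,0,0.34,-0.33,0,0,0,0,0.34,-0.33,0,0,0,0,0.34,-0.33,0,0,0,0])

```text
clock: 37.65
ee_pos: [472.0, 190.7, 183.5]
ee_rot: [-2.22, -2.222, 0.002]
wrist_force: [0.1, -0.7, -2.3]
finger_gap: 0.543
```

>>> arm_command(series=[0.12,-0.12,0,0,0,0,0,0,0,0,0,0.9,0,0,0,0,0,0.9,0,0,0,0,0,0,0,0,0,0,0,0])

```text
clock: 38.15
ee_pos: [461.8, 201.6, 183.7]
ee_rot: [-2.355, -2.079, 0.001]
wrist_force: [-0.5, -0.4, -0.6]
finger_gap: 0.544
```

>>> arm_command(series=[0,0,0.25,0,0,0,0,0,0.4,0,0,0,0,0,0.25,0,0,0,0,0,0.1,0,0,0,0,0,0,0,0,0])

```text
clock: 38.65
ee_pos: [461.5, 201.1, 83.0]
ee_rot: [-2.357, -2.077, 0.004]
wrist_force: [0.6, 0.3, -1.9]
finger_gap: 0.544
```

>>> arm_command(series=[0,0,0,0,0,0,0,0,0,0,0,0,0,0,0,0,0,0])

```text
clock: 38.95
ee_pos: [462.8, 202.3, 85.2]
ee_rot: [2.357, 2.077, 0.004]
wrist_force: [0.3, 0.4, -1.7]
finger_gap: 0.541
```

>>> arm_command(series=[0,0,0.15,0,0,0,0,0,0.08,0,0,0,0,0,0.02,0,0,0,0,0,0.005,0,0,0,0,0,0,0,0,0])

```text
clock: 39.45
ee_pos: [462.0, 201.6, 58.2]
ee_rot: [2.357, 2.076, -0.001]
wrist_force: [-0.3, -0.1, -1.6]
finger_gap: 0.539
```

>>> arm_command(series=[0,0,0,0,0,0,0,0,0,0,0,0,0,0,0,0,0,0])

```text
clock: 39.75
ee_pos: [462.1, 201.8, 58.5]
ee_rot: [2.357, 2.077, 0.0]
wrist_force: [-0.3, -0.5, -0.7]
finger_gap: 0.545
```

>>> arm_command(series=[0,0,0.006,0,0,0,0,0,0,0,0,0])

```text
clock: 39.95
ee_pos: [462.2, 201.9, 58.0]
ee_rot: [2.357, 2.077, 0.001]
wrist_force: [0.5, -0.1, -0.4]
finger_gap: 0.543
```

>>> arm_command(series=[0,0,0,0,0,0,0,0,0,0,0,0,0,0,0,0,0,0,0,0,0,0,0,0,0,0,0,0,0,0], grip=-1)

```text
clock: 40.45
ee_pos: [462.1, 201.8, 57.9]
ee_rot: [2.357, 2.077, 0.0]
wrist_force: [0.8, -0.2, 0.3]
finger_gap: 0.958
```

>>> arm_command(series=[0,0,-0.1,0,0,0,0,0,-0.4,0,0,0,0,0,-0.45,0,0,0,0,0,-0.45,0,0,0,0,0,-0.3,0,0,0])

```text
clock: 40.95
ee_pos: [463.0, 201.7, 231.5]
ee_rot: [2.358, 2.076, 0.006]
wrist_force: [-0.1, 0.5, 0.6]
finger_gap: 1.001
```

>>> arm_command(series=[0.4,0,0,0,0,0,0.45,0,0,0,0,0,0.45,0,0,0,0,0,0.45,0,0,0,0,0,0.4,0,0,0,0,0])

```text
clock: 41.45
ee_pos: [488.9, 417.4, 228.7]
ee_rot: [-2.356, -2.078, -0.001]
wrist_force: [0.7, -0.8, 0.4]
finger_gap: 1.004
```

>>> arm_command(series=[0.2,0,0,0,0,0,0,0,0,0,0,0,0,0,0,0,0,0,0,0,0,0,0,0])

```text
clock: 41.85
ee_pos: [492.2, 432.9, 228.3]
ee_rot: [2.359, 2.074, -0.0]
wrist_force: [0.2, -0.3, -0.2]
finger_gap: 0.998
```

```bash
python3 - <<'E'
from h import *
crop("side",195,100,345,280,3.3,"s6.png");crop("top",150,120,360,245,2.6,"t6.png")
a=cv2.imread("pics/s6.png");b=cv2.imread("pics/t6.png")
c=np.zeros((594,a.shape[1]+b.shape[1],3),np.uint8);c[:len(a),:a.shape[1]]=a;c[:len(b),a.shape[1]:]=b
cv2.imwrite("pics/p6.png",cv2.resize(c,None,fx=.75,fy=.75))
print(read_state()["ee_pos"])
E
```

```text
[492.15509452 433.30087424 228.45153417]
```

View pics/p6.png

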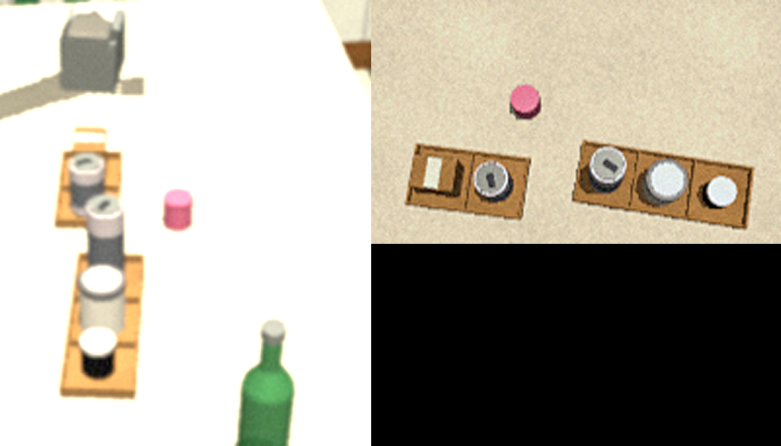

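All five items stand upright in their own compartments; the bottle, napkin box and pink pot are where they were, and the arm is clear. I hand in.

```bash
python3 -c "
from station import *
print(hand_in())"
```

```text
the job is handed in; nothing more can be done
None
```

Both orders are made up and the job is handed in, at about 42 s of the 115 s allowed.

- **Three-place carrier:** the tub is in the middle, the tall can at the left (+y) end and the dip pot at the right end.
- **Two-place carrier:** the short can is in the right place and the carton in the left.

**Last checks:** the final top and side pictures show all five standing upright in their compartments and the gripper clear of everything. The bottle, the napkin box and the pink pot look unmoved. The box stack was outside the last crops, but the arm never went near it.

**Forces:** the highest wrist force reported at the end of a move was about 9 N, when the tall can was set down. No check failed or disagreed.

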